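# Turn the glue-stick box into a bead box

### The arm

A 6-joint arm with a two-finger parallel gripper is mounted at the origin on a cart in front of the work surface, level with it; the furniture and walls round the work are solid. World frame = base frame: x ahead of the robot, y to its left, z up, the work surface at z = 0. Lengths are in mm, angles in rad, forces in N, time in s.
With the tool pointing down it reaches from about 325 to 875 mm from the base axis. Payload 4.4 kg.
Tool frame: the origin (TCP) lies on the centre line of the jaws, within the pads' length; the fingertips stand ahead of it and the grasp point (between the pads) lies 6 mm ahead of it (ctrl.tcp_to_tips is the z of the fingertips in the tool frame, in mm); z points along the fingers, y is the line along which they close (so a half turn about z gives the same grasp; the last joint's range is limited). The gripper opens to 85 mm and grips with 20 to 120 N. Pads are 22 mm wide; open, the fingers measure 114 mm over their backs; the gripper's body (76 mm by 85 mm) begins 54 mm behind the grasp point. The pads swing forward as they close: fully open they stand 13 mm farther back than shut.
Start: joints at [-1.474, 0.207, 1.542, -0, 1.393, -0.15], TCP at [140.461, -557.583, 256.282] pointing down, gripper open.
Joint ranges: [-2.73, 2.73], [-0.86, 2.22], [0.23, 2.46], [-1.11, 4.25], [0.08, 2.63], [-2.82, 2.82]. Speed limits (rad/s): [2.79, 2.79, 3.14, 3.14, 3.14, 3.14].

### API

Orientations are given as a 3x3 rotation matrix whose columns are the frame's x, y, z axes.
In Python, from plant import ctrl, sensors, optics gives the robot as it stands. Calls block until the motion is done:
- ctrl.move_ptp(position, orientation): joint-space move of the TCP to a pose.
- ctrl.move_l(position, rot=None, vel=150, threshold=None): straight line of the TCP; rot=None keeps the orientation; vel is the mean speed in mm/s. With threshold (N) it stops when the force on the tool has changed by that much, and returns True; else False.
- ctrl.set_joints(angles): joint-space move.
- ctrl.gripper_to(opening, force=None): finger opening in mm; force is the grip in N (None keeps the last); returns when the fingers have stopped.
- ctrl.hold(seconds).
- ctrl.solve_ik(position, orientation): joint angles nearest the present ones, or None.
- sensors.read_state(): the state.
- optics.grab_frame(name): name is "scene" or "top" or "wrist"; returns (picture, depth): 384x512x3 uint8, red, green, blue; 384x512 float32, mm along the optical axis (not along the pixel's ray), 0 where there is no reading.
- optics.camera_params(name): a dict with "mtx" (3x3 intrinsics, pixels), "k1" (the pictures are not rectified: a ray, as slopes to the right and down, at radius r is drawn at 1 + k1 r^2 times it, then the intrinsics apply), "R" (3x3) and "t" (3): a world point X has camera coordinates R X + t; the wrist camera has in their place "T_tool_cam" (4x4, takes a point from camera to tool coordinates, whose origin is the TCP and whose axes are the flange's). Camera axes: x right, y down, z forward; pixel columns grow to the right and rows downward; lengths in mm; the calibration is good to about 2 mm. A picture is of the moment at which its call begins: read the wrist's pose just before it. camera_params takes no time and is no camera call.
A pose or a line that the arm cannot do raises ctrl.MotionError and nothing moves.
- ctrl.finish_job(): hands the job in; it is judged then, once.
The state is a dict: "t": time; "q": joint angles; "qvel": joint speeds; "tau": joint torques, N m; "eef_pos": TCP position; "eef_rot": TCP orientation; "force": force on the tool from outside, world axes, zero at the start; "wrist_torque": the same for the moment, N m; "grip_width": finger opening in mm; "grasp_force": force on a finger pad.
Only numpy, scipy, OpenCV 4.12 (cv2) and the standard library are available. Lean on these libraries where they do the work, as an engineer would, in place of code of your own. Each camera call takes 0.05 s, during which the arm holds its last target. There are 200 camera calls.

### The job

Turn the wooden glue-stick box into the bead box: slide its lid out along the grooves until it is clear and lay the lid flat on the desk, then take every glue stick out of the box and lay it down in the low dark tray. When the box is empty, pour all the beads from the grey cup into it and stand the empty cup upright in the middle of the round coaster near the front of the desk. Do not disturb the ink bottle or the loose eraser near the front edge of the desk.

Things in the scene. Friction and masses are not known exactly. Their poses are not given: they have to be found in the camera images.
- box: Wooden box fixed to the desk, outside 140 (x) x 201 (y) x 62 mm high, inside 112 x 185; origin: centre of underside; inner floor 6 mm up. Its long walls (x = +-56 to 70 mm) have grooves for the lid: ledge 48 mm up, overhanging lip from 56 to 62 mm. The end wall at +y is only 48 mm high: the lid slides out there, towards the box's +y; the other end is closed.
- lid: Wooden lid in the box's grooves, 123 (x) x 186 (y) x 5 mm, 80-170 g, play 2.5 mm sideways, 3 mm up; slides easily. Origin: centre of underside, axes as the box's. A grip rib stands at its middle: 70 mm along x, 12 mm thick along y, top 28 mm above the origin. Starts 48 mm up, origin 3 to 28 mm to the box's +y; clear of the box when 194 mm to +y.
- tray: Low dark metal open tray, loose, 0.3 kg, 125 (x) x 180 (y) x 22 mm high, walls and floor 5 mm; origin: centre of underside. Two ribs on its floor (5 mm wide, tops 9.7 mm above the underside) run along its x at y = -23.5 and +23.5 mm and make three lanes, centred at about y = -50, 0 and +50 mm, in which round things do not roll.
- cup: Grey boat-shaped cup, no handle, upright and loose, about 0.12 kg, holds all the beads. Two flat sides 56 mm apart (outer faces y = +-28 mm, 4 mm thick); the ends at +x and -x slope outward: 44 mm long at the bottom, 102 mm at the open top, 62 mm high. Origin: centre of underside, z up. Tipped about its y by 80 degrees it empties over the lip at x = +-51, z = 62 mm.
- coaster: Round brown flat coaster fixed on the desk, 96 mm across, 6 mm high; origin at the centre of its underside.
- stick0_mid (a point): Middle of a glue stick (may be absent) that lies in the box across its width: a cylinder 97 mm long, 26 mm thick, 35 g; this point is on its axis at mid-length, its z axis runs along the stick. It may roll.
- stick1_mid (a point): Middle of a glue stick (may be absent) that lies in the box across its width: a cylinder 97 mm long, 26 mm thick, 35 g; this point is on its axis at mid-length, its z axis runs along the stick. It may roll.
- stick2_mid (a point): Middle of a glue stick (may be absent) that lies in the box across its width: a cylinder 97 mm long, 26 mm thick, 35 g; this point is on its axis at mid-length, its z axis runs along the stick. It may roll.
- bead0: Round wooden bead, 22 mm in diameter, 12 g, in the cup at the start; origin at its centre.
- bead1: Round wooden bead, 22 mm in diameter, 12 g, in the cup at the start; origin at its centre.
- bead2: Round wooden bead, 22 mm in diameter, 12 g, in the cup at the start; origin at its centre.
- bead3: Round wooden bead, 22 mm in diameter, 12 g, in the cup at the start; origin at its centre.
- bead4: Round wooden bead, 22 mm in diameter, 12 g, in the cup at the start (may be absent); origin at its centre.
- bead5: Round wooden bead, 22 mm in diameter, 12 g, in the cup at the start (may be absent); origin at its centre.
- bead6: Round wooden bead, 22 mm in diameter, 12 g, in the cup at the start (may be absent); origin at its centre.
- bead7: Round wooden bead, 22 mm in diameter, 12 g, in the cup at the start (may be absent); origin at its centre.
- ink_bottle: Bystander: dark square bottle 34x34x56 mm, loose; origin at the centre of its underside.
- eraser: Bystander: eraser in a sleeve, 19x42x12 mm, loose; origin at the centre of its underside.
Mind the look-alikes: they are no part of the job. Of the things like the coaster, leave any that is green; of the rest the larger one is meant.

How it is judged:
By the outcome, as a careful person would: the job done as asked, in the order asked, and still so for the second after the job is handed in, with the robot touching nothing.
Of stick0, stick1, stick2 only 2 to 3 are there at a start; the rules pass over those that are not, and their reading is None.
Of bead4, bead5, bead6, bead7 only 1 to 4 are there at a start; the rules pass over those that are not, and their reading is None.
At some moment in a run one of cup, tray may be knocked a few centimetres aside while the robot is not near it.
It also fails if it takes over 210 s, if anything falls off the work surface, if the arm or the gripper's body presses on something with over 40 N, if the wrist force passes 120 N, or if a joint passes its speed limit or range.

## Working session

There is one attempt and no reset: what is moved stays moved. The work goes in short steps, each a Python script; the robot and the scene stay as the last script left them, time stands still between calls to the robot, and variables do not carry over. Pictures are saved under pics/ and viewed, at most 14 in all, crops included, and the job is handed in when it is done.

```bash
ls; mkdir -p pics
python3 - <<'E'
from plant import ctrl,sensors,optics
import cv2,numpy as np
for n in ("top","scene"):
    p,d=optics.grab_frame(n); cv2.imwrite(f"pics/{n}0.png",cv2.resize(p[:,:,::-1],(768,576))); np.savez(f"pics/{n}0.npz",p=p,d=d)
    c=optics.camera_params(n); print(n,c)
print(optics.camera_params("wrist"),ctrl.tcp_to_tips,sensors.read_state())
E
```

```text
pics
top {'mtx': array([[494.6090627 ,   0.        , 242.75325882],
       [  0.        , 494.6090627 , 184.17201165],
       [  0.        ,   0.        ,   1.        ]]), 'k1': -0.026465508890496314, 'R': array([[ 0.01640813, -0.99962147, -0.02208351],
       [-0.99357957, -0.01382832, -0.11228719],
       [ 0.11193931,  0.02378415, -0.99343037]]), 't': array([ -13.27379241,  497.35545544, 1386.45676064])}
scene {'mtx': array([[364.73590374,   0.        , 263.56769251],
       [  0.        , 364.73590374, 193.90397465],
       [  0.        ,   0.        ,   1.        ]]), 'k1': -0.07686290215850425, 'R': array([[ 0.89394707, -0.44794335,  0.01433146],
       [-0.3299553 , -0.67944894, -0.6553462 ],
       [ 0.30329546,  0.58111607, -0.75519267]]), 't': array([-463.38187163,  182.1748439 ,  877.6723353 ])}
{'mtx': array([[292.90768452,   0.        , 258.30688152],
       [  0.        , 292.90768452, 196.17180652],
       [  0.        ,   0.        ,   1.        ]]), 'k1': -0.006277524479709321, 'T_tool_cam': array([[ 1.49578323e-04, -9.61890122e-01, -2.73436228e-01,
         6.804867
[... 363 characters left out ...]
       1.39350380e+00, -1.50535971e-01]), 'qvel': array([ 0.00010329, -0.00184473, -0.00173379,  0.0002132 ,  0.00081487,
       -0.00050135]), 'tau': array([-6.85388659e-04, -3.84093189e+01, -2.92549539e+01, -2.84230773e-04,
        4.85827113e-03,  4.46888777e-06]), 'eef_pos': array([ 140.39847768, -556.93431195,  255.23189703]), 'eef_rot': array([[ 9.69689338e-01,  2.44341038e-01, -2.10962461e-04],
       [ 2.44340945e-01, -9.69687181e-01,  2.06752131e-03],
       [ 3.00612710e-04, -2.05640014e-03, -9.99997840e-01]]), 'force': array([-0.10175946,  0.51986638,  0.14303284]), 'wrist_torque': array([ 0.02037707,  0.01869068, -0.0064272 ]), 'grasp_force': 0.0, 'grip_width': 85.25979358123007}
```

View pics/top0.png

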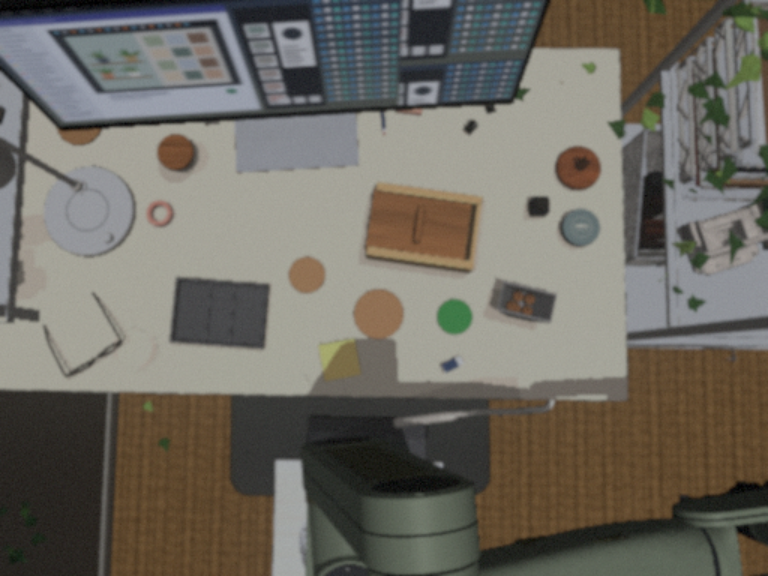

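View pics/scene0.png

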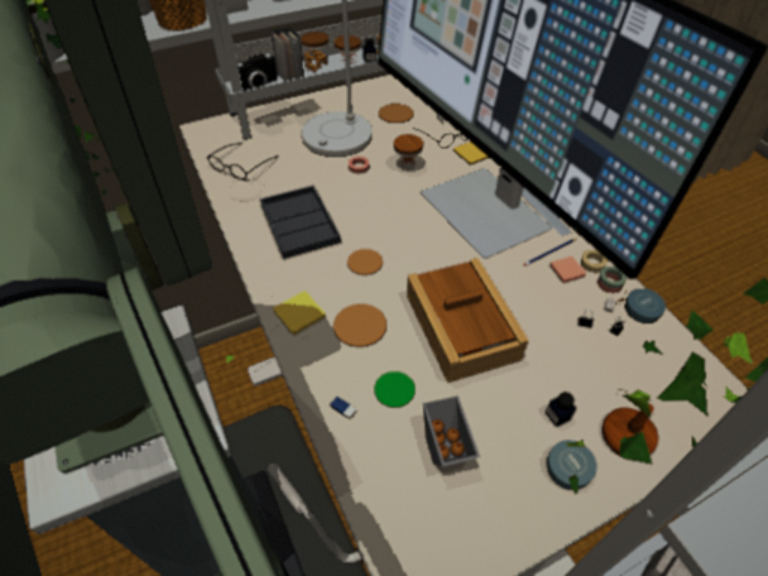

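Top view (768 px wide): box at (423,227) with its low end to the left (+y), tray at (220,313), large brown coaster at (378,313), cup at (523,300) with its long axis roughly across, ink at (538,206), eraser at (450,364). The small brown disc at (307,275) and the green one are decoys.

```bash
cat > h.py <<'E'
from plant import ctrl,sensors,optics
import cv2,numpy as np
def cam(n,st=None):
    c=optics.camera_params(n)
    if n=="wrist":
        T=np.eye(4);T[:3,:3]=st["eef_rot"];T[:3,3]=st["eef_pos"];T=T@c["T_tool_cam"]
        return c,T[:3,:3],T[:3,3]
    return c,c["R"].T,-c["R"].T@c["t"]
def cloud(n):
    "picture and per-pixel world points"
    st=sensors.read_state(); p,d=optics.grab_frame(n); c,R,o=cam(n,st)
    v,u=np.mgrid[0:384,0:512]
    r=cv2.undistortPoints(np.stack([u,v],-1).reshape(-1,1,2).astype(np.float64),c["mtx"],np.array([c["k1"],0,0,0]))[:,0]
    ray=np.c_[r,np.ones(len(r))]@R.T
    W=(o+ray*d.reshape(-1,1)).reshape(384,512,3); W[d==0]=np.nan
    return p,W,ray.reshape(384,512,3),o
def at_z(ray,o,z): return o+ray*((z-o[2])/ray[...,2])[...,None]
def rect(m,P):
    "minAreaRect of masked xy points (largest blob): centre, size, yaw of the long side"
    n,l,s,_=cv2.connectedComponentsWithStats(m.astype(np.uint8))
    k=1+np.argmax(s[1:,4]); (c,wh,a)=cv2.minAreaRect(P[l==k][:,:2].astype(np.float32))
    if wh[0]<wh[1]: wh=wh[::-1]; a+=90
    a=(a+90)%180-90
    return np.round(c,1),np.round(wh,1),round(np.radians(a),4),s[k,4]
def save(p,name,box=None,scale=1.5):
    if box: p=p[box[1]:box[3],box[0]:box[2]]
    cv2.imwrite("pics/"+name,cv2.resize(p[:,:,::-1],None,fx=scale,fy=scale,interpolation=cv2.INTER_CUBIC))
E
python3 - <<'E'
from h import *
p,W,ray,o=cloud("top")
hsv=cv2.cvtColor(p,cv2.COLOR_RGB2HSV).astype(int); H,S,V=hsv[...,0],hsv[...,1],hsv[...,2]
def roi(x0,y0,x1,y1):
    m=np.zeros((384,512),bool); m[int(y0/1.5):int(y1/1.5),int(x0/1.5):int(x1/1.5)]=1; return m
z=W[...,2]; print("desk z",np.nanmedian(z[roi(520,330,600,370)]))
B=roi(350,170,500,285); T=roi(160,265,285,360); C=roi(480,270,570,330)
print("box",rect(B&(z>30),at_z(ray,o,62)),"hist",np.nanpercentile(z[B&(z>30)],[5,30,50,70,95]))
print("box d",rect(B&(z>56),W),"low",rect(B&(z>30),W))
print("rib",rect(B&(z>68),at_z(ray,o,76)))
print("tray",rect(T&(V<110),at_z(ray,o,22)), rect(T&(z>12),W))
print("cup",rect(C&(z>15),at_z(ray,o,62)),rect(C&(z>52),W))
for n,r in (("coaster",roi(345,280,410,345)),("small",roi(282,250,332,298))):
    print(n,rect(r&(S>90)&(V>90)&(H<25),at_z(ray,o,6)))
print("ink",rect(roi(520,190,555,225)&(V<90),at_z(ray,o,56)))
print("eraser",rect(roi(435,350,470,378)&(V<120),at_z(ray,o,12)))
print(z[140:160,290])
E
```

```text
desk z -0.8441582173882125
box (array([ 589.4, -114.7]), array([203.9, 144.2]), np.float64(1.4411), np.int32(3547)) hist [47.3186651  51.76640473 53.86938024 57.03933909 65.56734272]
box d (array([ 650.9, -124.3]), array([200.4,  21.9]), np.float64(1.4513), np.int32(423)) low (array([ 591.8, -115. ]), array([204.7, 142. ]), np.float64(1.4435), np.int32(3547))
rib (array([ 592.1, -105.3]), array([69.4, 11.8]), np.float64(-0.1312), np.int32(110))
tray (array([425.2, 270.8]), array([181.7, 124.7]), np.float64(1.5158), np.int32(2716)) (array([424.1, 274.5]), array([182.6, 125.5]), np.float64(1.5134), np.int32(420))
cup (array([ 448.3, -305.9]), array([102.2,  61. ]), np.float64(1.3502), np.int32(710)) (array([ 450.4, -306.8]), array([103.2,  57.3]), np.float64(1.3519), np.int32(248))
coaster (array([429.8, -33. ]), array([87.9, 87.8]), np.float64(-0.7721), np.int32(766))
small (array([503.4, 106.3]), array([61.5, 61.4]), np.float64(0.0144), np.int32(381))
ink (array([ 632.7, -331. ]), array([36.6, 34.8]), np.float64(1.5614), np.int32(158))
eraser (array([ 332.7, -168.4]), array([28.4, 19.6]), np.float64(-1.1534), np.int32(69))
[50.58052362 51.62769983 48.97490442 51.88352753 48.38301868 50.88859708
 50.8768655  46.60203365 53.00639071 50.95527509 52.84038081 51.9140869
 53.6419512  49.13471896 57.17172503 47.17343546 53.74778066 58.69232872
 54.44360699 56.1592158 ]
```

```bash
cat >> h.py <<'E'
def down(yaw):
    "tool down; tool x at angle yaw, tool y (closing) at yaw-90deg"
    c,s=np.cos(yaw),np.sin(yaw); return np.array([[c,s,0],[s,-c,0],[0,0,-1.]])
def st(): 
    s=sensors.read_state(); return "t %.1f pos %s F %s w %.1f gf %.1f"%(s["t"],np.round(s["eef_pos"],1),np.round(s["force"],1),s["grip_width"],s["grasp_force"])
YB=-0.13; U=np.array([-np.sin(YB),np.cos(YB),0])   # box yaw, box +y
E
python3 - <<'E'
from h import *
ctrl.move_ptp([560,-105,260],down(YB)); print(st())
p,W,ray,o=cloud("wrist"); save(p,"w1.png")
z=W[...,2]; near=np.hypot(W[...,0]-592,W[...,1]+105)<60
print("rib",rect(near&(z>68),at_z(ray,o,76)),rect(near&(z>68),W))
print("top z",np.nanpercentile(z[near],[5,50,98]))
P=at_z(ray,o,62); m=(np.abs(W[...,0]-590)<110)&(np.abs(W[...,1]+115)<130)&(z>30)
print("box",rect(m,P),rect(m&(z>57),W))
E
```

```text
t 2.4 pos [ 559.9 -105.8  260. ] F [-0.   0.5 -0.8] w 85.2 gf 0.0
rib (array([391.9, -66.8]), array([438.7, 199.9]), np.float64(1.4381), np.int32(25820)) (array([ 566.1, -103.3]), array([111.3,  30.6]), np.float64(1.533), np.int32(25820))
top z [ 51.49262661 308.75076985 331.62060075]
box (array([378.4, -79.1]), array([702.9, 210.3]), np.float64(1.4381), np.int32(40198)) (array([ 563. , -105.8]), array([149.9,  33.8]), np.float64(1.4383), np.int32(40198))
```

View pics/w1.png

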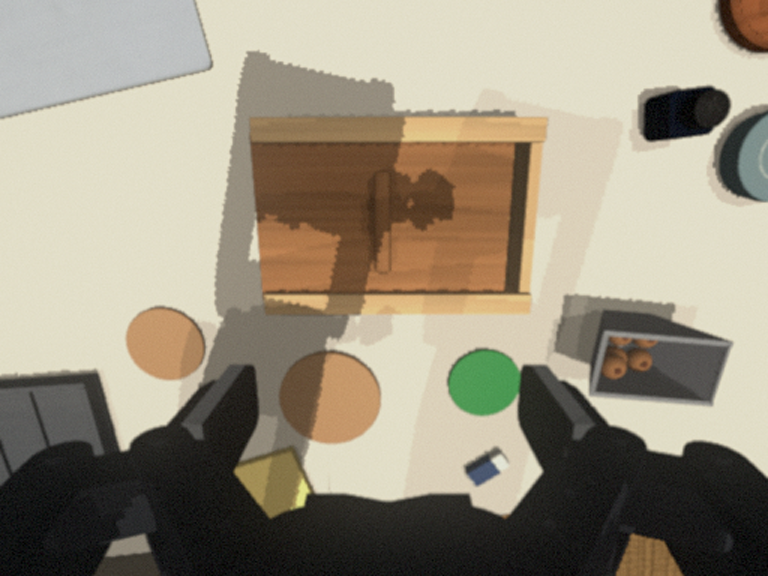

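The rib stands at (382,222) and the low end of the box is on the left. The gripper's own fingers filled the lower rows, so I'll filter those out.

Run:
```python
from h import *
p,W,ray,o=cloud("wrist")
z=W[...,2]; z[z>95]=np.nan; near=np.hypot(W[...,0]-592,W[...,1]+105)<60
print("rib",rect(near&(z>67),at_z(ray,o,76)),rect(near&(z>67),W))
m=(np.abs(W[...,0]-590)<110)&(np.abs(W[...,1]+115)<130)&(z>30)
print("box",rect(m,at_z(ray,o,62)),rect(m&(z>58),W), np.nanpercentile(z[m&(z>58)],50))
hsv=cv2.cvtColor(p,cv2.COLOR_RGB2HSV).astype(int)
m=np.zeros(z.shape,bool); m[215:310,175:262]=1; m&=(hsv[...,1]>75)&(hsv[...,0]<15)
print("coaster",rect(m,at_z(ray,o,6)))
```

```text
rib (array([ 593.1, -106.5]), array([67.9, 11.4]), np.float64(-0.1296), np.int32(786)) (array([ 592.8, -106.5]), array([68.5, 11.5]), np.float64(-0.1299), np.int32(786))
box (array([ 591.3, -117.1]), array([200.7, 138.4]), np.float64(1.4399), np.int32(24271)) (array([ 652.4, -125.4]), array([201.1,  15.6]), np.float64(1.4399), np.int32(3348)) 61.131754578089925
coaster (array([410.2, -10.2]), array([33.4, 20.8]), np.float64(-0.6378), np.int32(75))
```

Run:
```python
from h import *
R=down(YB); g=np.array([593,-106.3,0]); Z=np.array([0,0,1.])
ctrl.gripper_to(60)
ctrl.move_ptp(g+Z*130,R); print(ctrl.move_l(g+Z*82,vel=60,threshold=15),st())
ctrl.gripper_to(0,50); print(st())
g=np.array(sensors.read_state()["eef_pos"])
print(ctrl.move_l(g+Z*1.0,vel=20),st())
for k in (20,100,198):
    print(ctrl.move_l(g+Z*1.0+U*k,vel=90,threshold=30),st())
```

```text
False t 4.4 pos [ 593.3 -106.4   82.3] F [-0.1  0.5 -0.5] w 59.7 gf 0.0
t 4.9 pos [ 593.4 -106.4   82.5] F [0.7 0.6 2.4] w 11.0 gf 51.6
False t 5.1 pos [ 592.9 -106.3   83. ] F [-0.4  0.4 -1.8] w 10.5 gf 51.2
False t 5.5 pos [595.9 -85.6  83.3] F [-0.6 -0.  -0.9] w 11.1 gf 51.2
False t 6.5 pos [606.4  -7.7  83.5] F [-0.   0.6 -1.3] w 11.0 gf 51.2
False t 7.8 pos [619.   89.3  83.4] F [ 0.2  0.4 -1.3] w 10.6 gf 51.2
```

Run:
```python
from h import *
s=sensors.read_state()["eef_pos"]; Z=np.array([0,0,1.])
ctrl.move_l(s+Z*35,vel=100)
ctrl.move_l([608,168,90],rot=down(0),vel=100)
ctrl.move_l([608,168,42],vel=80)
print(ctrl.move_l([608,168,32],vel=20,threshold=5),st())
ctrl.gripper_to(40); ctrl.move_l([608,168,140],vel=150); 
ctrl.move_ptp([560,-115,260],down(YB)); print(st())
p,W,ray,o=cloud("wrist"); save(p,"w2.png",(130,40,400,240),2.5); np.savez("pics/w2.npz",W=W,p=p)
p,W,ray,o=cloud("top"); save(p,"t2.png",(80,100,420,280),2)
```

```text
True t 10.5 pos [608.6 168.1  34.5] F [0.7 0.6 4.5] w 10.8 gf 51.8
t 12.9 pos [ 559.8 -113.9  258.9] F [ 0.4  0.6 -0.2] w 40.1 gf 0.0
```

View pics/w2.png

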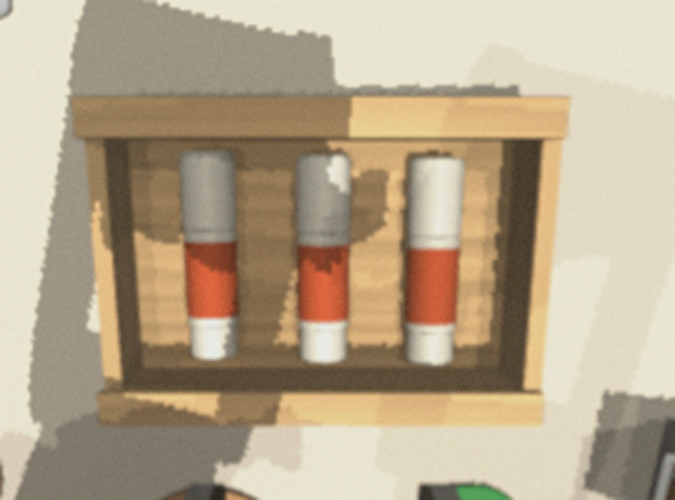

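View pics/t2.png

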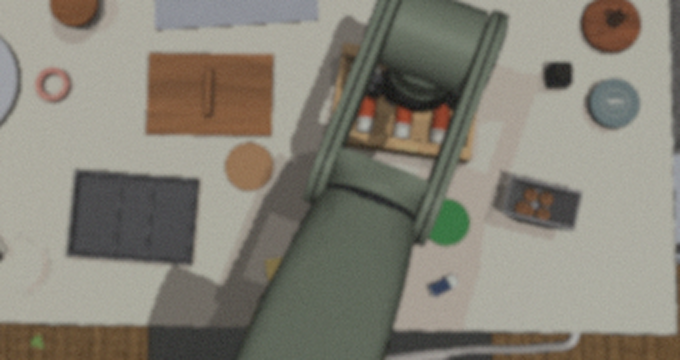

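All three sticks are visible in w2 at about x=(210, 323, 434), evenly spaced, and the lid lies flat on the desk at (209,93) in t2. Next I'll measure the sticks and take the first one.

```bash
cat >> h.py <<'E'
C0=np.array([591.2,-116.5,0]); UX=np.array([np.cos(YB),np.sin(YB),0]); Z=np.array([0,0,1.])
def sticks(W):
    "stick mids in box coordinates (x,y) from a cloud"
    L=np.stack([(W-C0)@UX,(W-C0)@U],-1); z=W[...,2]
    m=(np.abs(L[...,0])<54)&(np.abs(L[...,1])<90)&(z>23)&(z<38)
    n,l,s,_=cv2.connectedComponentsWithStats(m.astype(np.uint8)); out=[]
    for k in range(1,n):
        if s[k,4]>250:
            q=L[l==k]; (c,wh,a)=cv2.minAreaRect(q.astype(np.float32)); out.append((np.round(c,1),np.round(wh,1),round(a,1),s[k,4],round(float(np.percentile(z[l==k],90)),1)))
    return out
def tray():
    p,W,ray,o=cloud("top"); V=p.max(-1); m=(V<110)&(np.abs(W[...,0]-425)<130)&(np.abs(W[...,1]-275)<170)&(W[...,2]<40)
    return rect(m,at_z(ray,o,22)),W,p,ray,o
E
python3 - <<'E'
from h import *
print(*sticks(np.load("pics/w2.npz")["W"]),sep="\n"); print(tray()[0])
E
```

```text
(array([ 1.4, 51.7]), array([23.7, 95.7]), 89.8, np.int32(1569), 30.5)
(array([ 0. , -2.5]), array([96.6, 23.6]), 0.6, np.int32(1572), 30.7)
(array([ -1.2, -54.9]), array([24.1, 96.6]), 89.7, np.int32(1573), 30.8)
(array([421.9, 270.8]), array([181.3, 131.5]), np.float64(1.5105), np.int32(2699))
```

```bash
cat >> h.py <<'E'
TC=np.array([424,271.5,0]); YT=-0.057
def pick(bx,by,z=37.5):
    g=C0+UX*bx+U*by; ctrl.gripper_to(42); ctrl.move_ptp(g+Z*120,down(YB))
    hit=ctrl.move_l(g+Z*z,vel=90,threshold=12); ctrl.gripper_to(0,30); print("pick",hit,st())
    ctrl.move_l(g+Z*130,vel=150); print(st())
def place(lane,z=37.5):
    T=np.array([-np.sin(YT),np.cos(YT),0]); g=TC+T*lane
    ctrl.move_ptp(g+Z*110,down(YT)); ctrl.move_l(g+Z*50,vel=120)
    hit=ctrl.move_l(g+Z*z,vel=30,threshold=4); print("place",hit,st()); ctrl.gripper_to(35); ctrl.move_l(g+Z*110,vel=120)
E
python3 - <<'E'
from h import *
pick(0.5,51.7)
print(tray()[0])
place(48)
ctrl.move_ptp(TC+Z*260-np.array([60,0,0]),down(0)); p,W,ray,o=cloud("wrist"); save(p,"w3.png",(100,0,420,240),2)
E
```

```text
pick False t 15.3 pos [599.2 -65.5  38.5] F [0.2 0.1 2.4] w 24.2 gf 29.7
t 16.1 pos [597.5 -65.1 129. ] F [ 0.6 -0.6  0.1] w 24.2 gf 29.6
(array([420.7, 266.5]), array([189.9, 133.2]), np.float64(1.5081), np.int32(2773))
place True t 18.8 pos [426.7 319.4  37.5] F [-0.3  0.4  4.8] w 24.3 gf 30.1
```

View pics/w3.png

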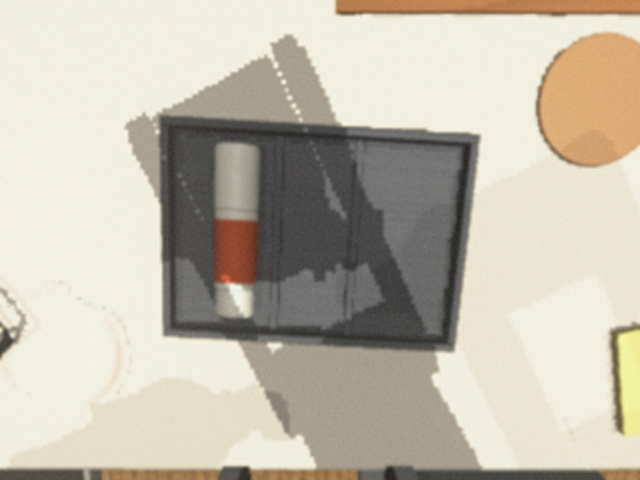

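First stick lies in its lane at (237,228); the tray is where expected. I'll take the other two, checking the tray from the wrist each time.

```bash
cat >> h.py <<'E'
def traywrist():
    ctrl.move_ptp(TC+Z*260-np.array([60,0,0]),down(0)); p,W,ray,o=cloud("wrist")
    m=(W[...,2]>13)&(W[...,2]<40)&(np.abs(W[...,0]-TC[0])<120)&(np.abs(W[...,1]-TC[1])<150)
    return rect(m,W),p
E
python3 - <<'E'
from h import *
import h
def chk():
    (c,wh,a,n),p=traywrist(); print("tray",c,wh,a,n)
    if abs(wh[0]-181)<6 and abs(wh[1]-126)<6: h.TC=np.array([*c,0]); h.YT=a-np.pi/2 if a>0 else a+np.pi/2
    else: raise SystemExit("tray?")
chk()
pick(0,-2.5); chk(); place(0)
pick(-0.6,-54.9); chk(); place(-48)
_,p=traywrist(); save(p,"w4.png",(100,0,420,240),2)
ctrl.move_ptp([560,-115,260],down(YB)); p,W,ray,o=cloud("wrist"); print(sticks(W)); save(p,"w5.png"); print(st())
m=(W[...,2]>52)&(W[...,2]<75)&(W[...,1]<-200)&(W[...,0]<540); print("cup",rect(m,W))
E
```

```text
tray [423.5 272.6] [180.6 125.5] 1.5161 2789
pick False t 24.2 pos [ 591.7 -119.3   38.6] F [-1.   0.6  3.9] w 24.1 gf 29.7
t 24.9 pos [ 590.  -118.7  129. ] F [-0.3 -0.3 -0.4] w 24.1 gf 29.6
tray [423.6 272.4] [180.5 125.3] 1.5144 2497
place True t 28.5 pos [423.6 272.4  37.5] F [-0.9 -0.5  3.8] w 24.5 gf 30.0
pick True t 32.6 pos [ 581.8 -170.2   38.6] F [-0.6  0.6  3.8] w 24.5 gf 29.3
t 33.4 pos [ 582.5 -170.4  128.8] F [-0.4  0.2 -0.3] w 24.2 gf 29.4
tray [423.5 272.4] [180.6 125.6] 1.5155 2487
place True t 37.1 pos [420.8 224.4  37.5] F [-0.4 -0.4  4.8] w 24.4 gf 29.9
[]
t 40.6 pos [ 559.9 -113.7  259.9] F [0.2 0.5 0.9] w 35.3 gf 0.0
cup (array([ 465.3, -318.8]), array([103.8,  57.4]), np.float64(1.3369), np.int32(1643))
```

View pics/w4.png

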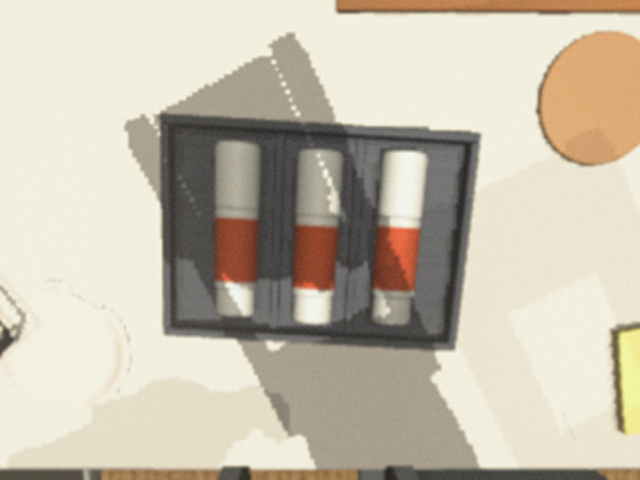

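View pics/w5.png

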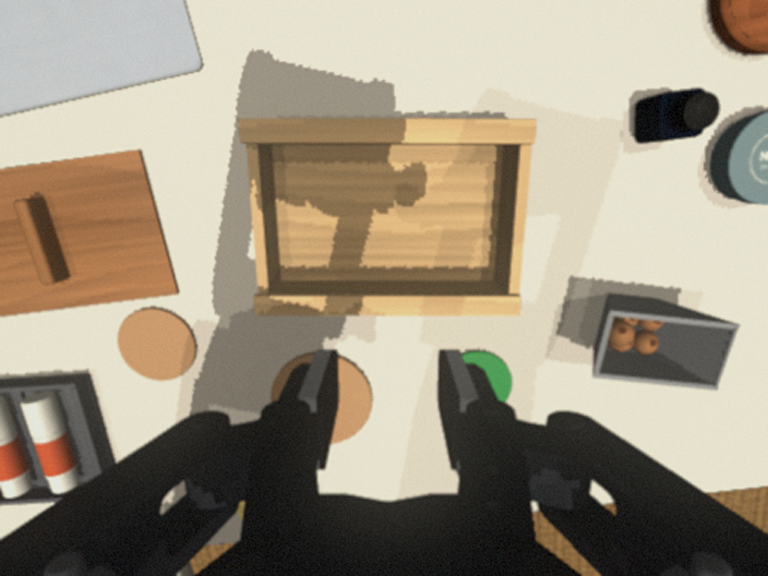

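Tray holds all three sticks in separate lanes. In w5 the box is empty at (390,215), and the cup has shifted to about (465,-319), so I'll use that fresh reading. Next: check reachability for the cup, view the coaster, and re-measure the cup from near.

```bash
cat >> h.py <<'E'
from scipy.spatial.transform import Rotation as Ro
HG=40.
def ori(psi,t,s):
    d=np.array([np.cos(psi),np.sin(psi),0]); b=Z*np.cos(t)+d*np.sin(t); y=s*np.cross(Z,d)
    return np.column_stack([np.cross(y,-b),y,-b])
def cup_pose(org,psi,phi,a,s):
    "TCP pose with the cup upright-origin org (phi=0) held at lean a"
    R=ori(psi,a+phi,s); return np.array(org)+Z*HG-R[:,2]*6,R
def pour_pose(lip,psi,phi,a,s):
    d=np.array([np.cos(psi),np.sin(psi),0]); c,n=np.cos(phi),np.sin(phi)
    G=np.array(lip)-(51*(d*c-Z*n)+(62-HG)*(Z*c+d*n)); R=ori(psi,a+phi,s); return G-R[:,2]*6,R
E
python3 - <<'E'
from h import *
ctrl.move_ptp([400,-60,260],down(0)); p,W,ray,o=cloud("wrist"); P=at_z(ray,o,6)
hsv=cv2.cvtColor(p,cv2.COLOR_RGB2HSV).astype(int)
m=(hsv[...,1]>70)&(hsv[...,0]<18)&(hsv[...,2]>60)&(np.hypot(P[...,0]-430,P[...,1]+33)<65)&(W[...,2]<25)
q=P[m][:,:2].astype(np.float32); print(m.sum(),cv2.minEnclosingCircle(q),rect(m,P)); save(p,"w6.png")
m=(W[...,2]>52)&(W[...,2]<75)&(W[...,1]<-220)&(W[...,0]<540); print("cup",rect(m,W))
for psi0 in (1.337,1.337-np.pi):
  for s in (1,-1):
    for a in (-40,-30,-15,0):
      A=np.radians(a); r=[ctrl.solve_ik(*cup_pose([465,-319,h],psi0,0,A,s)) is not None for h in (0,120)]
      for psi in (1.441,):
        pp=psi if psi0>0 else psi-np.pi
        off=-30 if psi0>0 else 30
        for f in (0,60,80,100): r.append(ctrl.solve_ik(*pour_pose(C0+U*off+Z*(140 if f==0 else 80),pp,np.radians(f),A,s)) is not None)
      r.append([ctrl.solve_ik(*cup_pose([430,-33,6],pp,0,A,s)) is not None for pp in (psi0,psi0-.6)])
      print(round(psi0,2),s,a,r)
E
```

```text
4498 ((427.87744140625, -33.63180160522461), 47.75379943847656) (array([427.7, -33.4]), array([93.7, 93.7]), np.float64(0.0005), np.int32(4498))
cup (array([ 468.9, -306.6]), array([78.9, 57. ]), np.float64(1.335), np.int32(915))
1.34 1 -40 [True, True, True, False, True, True, [True, True]]
1.34 1 -30 [True, True, True, False, True, False, [True, True]]
1.34 1 -15 [True, True, True, True, False, False, [True, False]]
1.34 1 0 [True, True, True, True, False, False, [False, True]]
1.34 -1 -40 [True, True, True, True, True, True, [True, True]]
1.34 -1 -30 [True, True, True, True, True, False, [True, True]]
1.34 -1 -15 [True, True, True, True, False, False, [True, True]]
1.34 -1 0 [True, True, True, True, False, False, [True, True]]
-1.8 1 -40 [True, True, True, True, True, True, [True, True]]
-1.8 1 -30 [True, True, True, True, True, True, [True, True]]
-1.8 1 -15 [True, True, True, True, True, True, [True, True]]
-1.8 1 0 [True, True, True, True, True, True, [True, True]]
-1.8 -1 -40 [True, False, True, True, True, True, [True, True]]
-1.8 -1 -30 [False, False, True, True, True, True, [True, True]]
-1.8 -1 -15 [False, False, False, True, True, True, [True, True]]
-1.8 -1 0 [True, True, False, True, True, True, [False, True]]
```

View pics/w6.png

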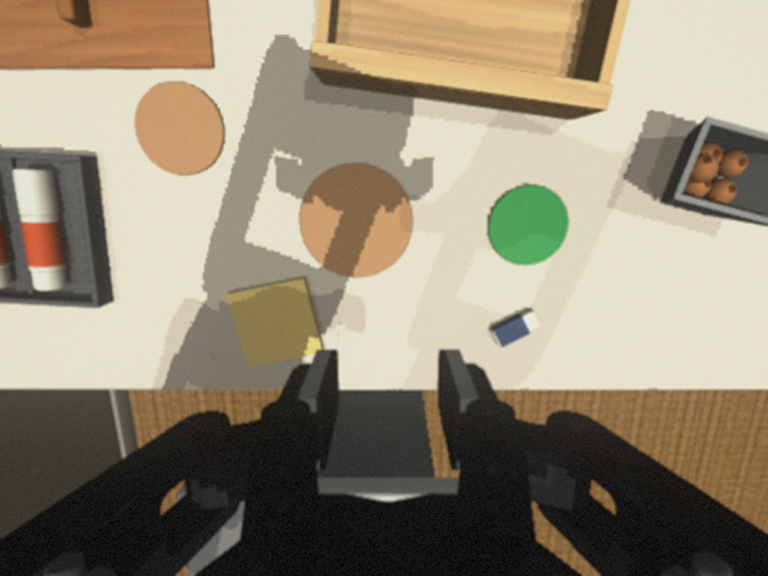

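Coaster at (357,220) measures radius 47.8 at (427.8,-33.5), as it should. Pouring towards −y with the tool leaning 30° is reachable throughout. Now the joint chain check and a near look at the cup.

```bash
cat >> h.py <<'E'
A0=np.radians(-30); S0=1; LIP=C0+U*30
def fi(x): return np.radians(x)
def pourz(f): return np.interp(f,[0,60,80],[145,84,80])
E
python3 - <<'E'
from h import *
ctrl.gripper_to(80)
ctrl.move_ptp([410,-310,260],down(-0.23)); p,W,ray,o=cloud("wrist")
m=(W[...,2]>50)&(W[...,2]<75)&(W[...,1]<-220)&(W[...,0]<540)&(W[...,0]>380); c,wh,a,n=rect(m,W); print("cup",c,wh,a,n)
save(p,"w7.png",(130,0,400,240),2)
psi=a-np.pi; np.save("cup.npy",[*c,psi])
Q=[("g80",cup_pose([*c,0],psi,0,A0,S0)),("up",cup_pose([*c,120],psi,0,A0,S0))]
Q+=[(f,pour_pose(LIP+Z*pourz(f),-1.701,fi(f),A0,S0)) for f in (0,30,60,80,95,105)]+[("coaster",cup_pose([427.8,-33.5,6],-1.701,0,A0,S0)),("coasterup",cup_pose([427.8,-33.5,100],-1.701,0,A0,S0))]
for k,v in Q:
    q=ctrl.solve_ik(*v); print(k,np.round(v[0]),None if q is None else np.round(q,2))
E
```

```text
cup [ 465.3 -318.4] [102.1  56.2] 1.3304 1881
g80 [ 466. -315.   45.] [-0.5   0.46  1.81 -0.69  0.86  0.2 ]
up [ 466. -315.  165.] [-0.5   0.26  1.77 -0.59  1.05  0.03]
0 [602. -33. 128.] [ 0.04  0.5   1.53 -0.54  1.26  0.38]
30 [602. -32. 127.] [-0.2   0.4   1.58 -0.    1.16 -0.07]
60 [600. -46. 122.] [-0.46  0.47  1.58  0.51  1.31 -0.52]
80 [598. -61. 130.] [-0.6   0.59  1.53  0.75  1.53 -0.71]
95 [597. -75. 135.] [-0.67  0.72  1.48  0.9   1.7  -0.79]
105 [595. -85. 137.] [-0.71  0.81  1.44  0.99  1.82 -0.83]
coaster [428. -31.  51.] [ 0.06  0.34  1.98 -0.61  1.02  0.57]
coasterup [428. -31. 145.] [ 0.06  0.16  1.95 -0.55  1.2   0.44]
```

View pics/w7.png

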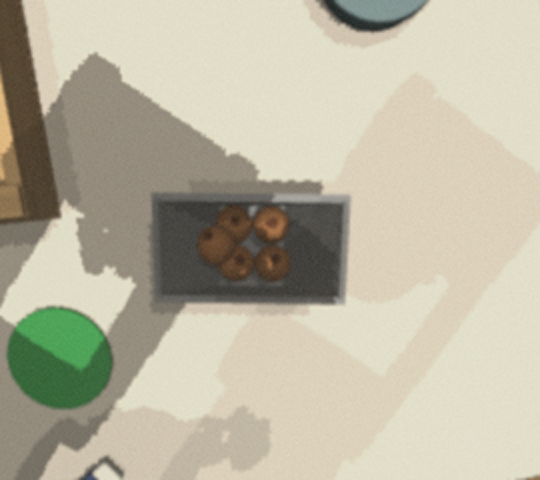

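Five beads in the cup at (250,248), cup centre (465,-318), size as given. Grasp and pour.

Run:
```python
from h import *
x,y,psi=np.load("cup.npy"); P,R=cup_pose([x,y,0],psi,0,A0,S0)
ctrl.gripper_to(80); ctrl.move_ptp(P-R[:,2]*100,R)
print(ctrl.move_l(P,vel=70,threshold=10),st())
ctrl.gripper_to(0,40); print(st())
ctrl.move_l(P+Z*5,vel=20); ctrl.move_l(P+Z*125,vel=80); print(st())
p1,r1=pour_pose(LIP+Z*170,-1.701,0,A0,S0); ctrl.move_l(p1,rot=r1,vel=90)
for f in [0,15,30,45,60,67,74,80,86,92,98]:
    ctrl.move_l(*pour_pose(LIP+Z*pourz(f),-1.701,fi(f),A0,S0),vel=60 if f<60 else 25)
ctrl.hold(0.8); print(st())
p,W,ray,o=cloud("scene"); save(p,"s8.png",(220,120,400,280),4)
```

```text
False t 45.5 pos [ 466.4 -315.5   45.7] F [ 0.5  0.3 -0.7] w 79.9 gf 0.0
t 45.8 pos [ 466.4 -315.6   45.7] F [0.4 0.5 2.2] w 55.5 gf 43.1
t 47.9 pos [ 465.6 -315.2  169.4] F [ 0.1  0.2 -1.7] w 55.4 gf 43.0
t 56.9 pos [596.2 -77.7 135.8] F [-0.6 -0.6 -1. ] w 55.7 gf 44.1
```

View pics/s8.png

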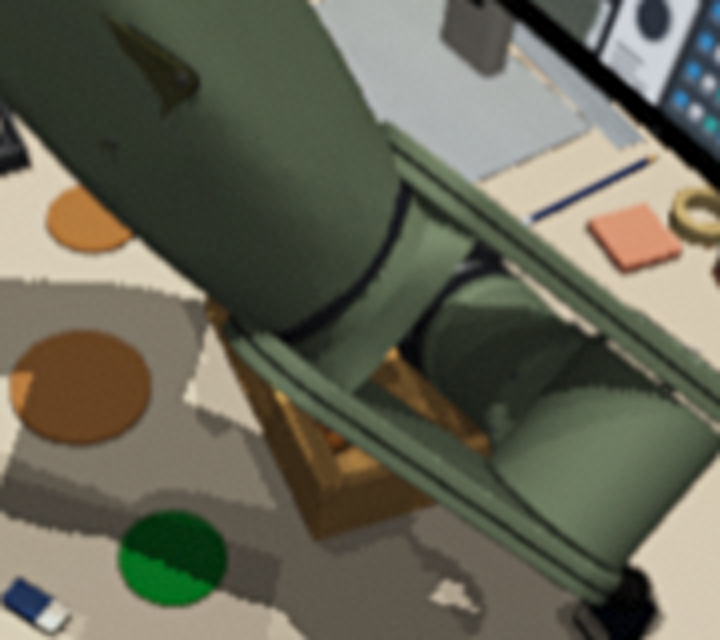

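The arm hides most of the box, but one bead shows in it at (340,440), and the tool force fell by 0.7 N, which matches five beads. Untilt and set the cup on the coaster.

Run:
```python
from h import *
for f in [80,60,30,0]: ctrl.move_l(*pour_pose(LIP+Z*(pourz(f)+15),-1.701,fi(f),A0,S0),vel=80)
c=[427.8,-33.5,0]
P,R=cup_pose(c+Z*110,-1.701,0,A0,S0); ctrl.move_l(P,rot=R,vel=110)
ctrl.move_l(P-Z*95,vel=80); print(st())
print(ctrl.move_l(P-Z*107,vel=15,threshold=3),st())
ctrl.gripper_to(80); print(st())
s=sensors.read_state(); ctrl.move_l(s["eef_pos"]-R[:,2]*110,vel=90)
ctrl.move_ptp([420,-130,330],down(0)); p,W,ray,o=cloud("wrist"); save(p,"w9.png")
m=(W[...,2]>55)&(W[...,2]<80)&(np.hypot(W[...,0]-428,W[...,1]+33.5)<75); print("cup",rect(m,W),np.nanpercentile(W[...,2][m],95),st())
```

```text
t 62.4 pos [428.8 -30.5  60.7] F [ 0.7 -0.1 -0.5] w 55.5 gf 44.0
True t 62.9 pos [428.2 -30.5  52.2] F [0.8 1.3 4.2] w 55.7 gf 44.8
t 63.3 pos [427.1 -30.5  51.3] F [0.4 0.3 0.6] w 80.1 gf 0.0
cup (array([426. , -33.2]), array([102.6,  56.7]), np.float64(1.4419), np.int32(1375)) 69.39443082152913 t 65.7 pos [ 419.3 -128.7  327.8] F [-0.   0.7 -0.2] w 80.1 gf 0.0
```

View pics/w9.png

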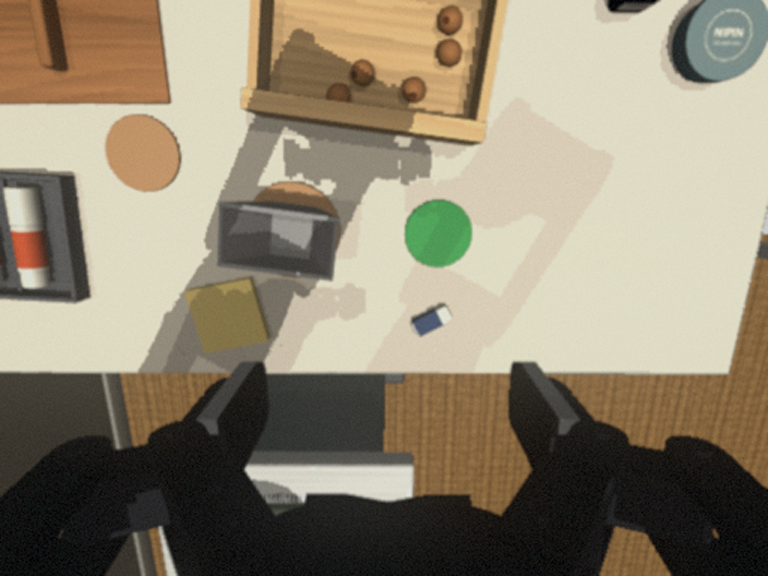

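The box holds all five beads, around (340–450, 18–95). The empty cup stands within 2 mm of the coaster centre, and the eraser and the bystanders in view are undisturbed. Handing in.

Run:
```python
from h import *
(c,wh,a,n),p=traywrist(); print(c,wh,a); ctrl.hold(0.5)
print(ctrl.finish_job())
```

```text
[423.5 272.7] [180.9 125.5] 1.5146
the job is handed in; nothing more can be done
None
```

The job is handed in: the lid lies flat on the desk, the three glue sticks are in the tray, all five beads are in the box, and the empty cup stands upright about 2 mm off the coaster's centre.

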